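Pack the order tray and flag it with the clip

TASK

Pack this order: take every good part off the mat and set it down, not drop it, in the blue tray, each upright on its base on the tray's floor, none on top of another. When all are in, take the green spring clip from its rack and clip it over the tray's front rim (the long wall facing the robot), near the middle and square to the wall, so that its jaws bite the wall and it stays there by itself. The red reject stays on the mat, not picked up, and the other things on the bench stay where they are.

Things in the scene. Friction and masses are not known exactly. Their poses are not given: they have to be found in the camera images.
- ring_a: bright steel turned collar ring, outside diameter 44, bore 28, height 24 mm, about 0.17 kg; origin at the centre of its underside, z up. It stands on its base on the mat at the start; may be absent
- flange_a: aluminium stepped flange: base disc diameter 44, 8 mm thick, with a round boss diameter 26 rising from it to 34 mm overall height, about 0.1 kg; origin at the centre of its underside, z up. It stands on its base on the mat at the start; may be absent
- block_a: square steel block with a dark round bore on top, 40 x 40 mm, height 26 mm, sides along its x and y, about 0.27 kg; origin at the centre of its underside, z up. It stands on its base on the mat at the start; may be absent
- piston_a: brass piston head with two dark grooves, solid cylinder of diameter 36, height 36 mm, about 0.26 kg; origin at the centre of its underside, z up. It stands on its base on the mat at the start; may be absent
- ring_b: bright steel turned collar ring, outside diameter 44, bore 28, height 24 mm, about 0.17 kg; origin at the centre of its underside, z up. It stands on its base on the mat at the start; may be absent
- flange_b: aluminium stepped flange: base disc diameter 44, 8 mm thick, with a round boss diameter 26 rising from it to 34 mm overall height, about 0.1 kg; origin at the centre of its underside, z up. It stands on its base on the mat at the start; may be absent
- block_b: square steel block with a dark round bore on top, 40 x 40 mm, height 26 mm, sides along its x and y, about 0.27 kg; origin at the centre of its underside, z up. It stands on its base on the mat at the start; may be absent
- piston_b: brass piston head with two dark grooves, solid cylinder of diameter 36, height 36 mm, about 0.26 kg; origin at the centre of its underside, z up. It stands on its base on the mat at the start; may be absent
- reject: red-painted solid round reject part, diameter 44, height 24 mm, among the good parts on the mat; origin at the centre of its underside. It stays there
- mat: flat black rubber bench mat, fixed, 290 x 290 mm, 3 mm thick; origin at the centre of its underside, its top 3 mm above the table. The parts stand here at the start, on the left or the right of the rack
- tray: open blue plastic order tray, fixed, outside 240 mm (its x) x 300 mm (its y) x 50 mm high, straight walls and floor 5 mm thick, inside 230 x 290 x 45 mm deep; empty at the start; origin at the centre of its underside. Its -x side is the front: the long 300 mm wall that faces the robot, with a white paper ticket low on its outside. It stands on the other side of the rack from the mat
- tray_floor (a point): centre of the tray's inner floor, 5 mm above the table; axes as the tray's
- tray_front_rim (a point): middle of the top edge of the tray's front wall, at the centre of the wall's 5 mm thickness, 50 mm above the table; x is square to that wall and points into the tray, y runs along it; axes as the tray's
- rack: clip rack, fixed: grey base 70 x 70 x 12 mm with an upright aluminium plate 5 mm thick (its x) and 60 mm wide (its y), top edge 70 mm above the table; origin at the centre of the underside. The clip starts on this plate's top edge
- clip: green spring clip like a big clothes peg, 60 g: two halves 28 mm wide (along y). Origin on the hinge pin, which lies along y; the pose is that of the half on the clip's -x side (leans about 0.3 rad when squeezed). Starts upright astride the rack's plate, hinge 12 mm above its top edge, jaws down to 35 mm below the hinge, green handles up to 48 mm above it
- clip_handles (a point): middle of the handles, 28 mm above the hinge pin in the frame of the -x half. The handles lean apart, 46 mm over the outsides at the top, 20 mm at their foot 6 mm above the hinge; squeeze them along the clip's x to the stop, where they are parallel, about 20 mm over the outsides: takes about 7 N, hold with 20 N
- clip_mouth (a point): point between the jaws, 22 mm below the hinge pin in the frame of the clip's -x half. Squeezed to the stop the jaws gape some 25 mm at the tips and 8 mm near the hinge, alike on both sides of the hinge; let go, they shut by spring and bite with about 4 N
- clip_jaw (a joint): how far the clip is open, rad: 0 fully shut, about 0.1 when biting a 5 mm wall, 0.7 squeezed to the stop
- oil_bottle: yellow bottle of diameter 56, 150 mm high, behind; a bystander, origin at its base
- screw_jar: small jar of diameter 60, 80 mm high, behind; a bystander, origin at its base
- wrench: small wrench, 120 mm long, lying close in front of the robot; a bystander
- brush: brush lying at the left side; a bystander
- marker: black marker, 120 mm long and 14 mm thick, lying at the right side; a bystander
Things that resemble listed ones, but are neither listed nor needed, are in the scene too. What is shaped like the piston_b but pink is not meant.

How it is judged:
On the way, in this order (a step that is already met when the one before it is completed fails the run):
1. all the good parts stand on the tray's floor, let go (x of ring_a in the frame of tray_floor between -0.112 and 0.112 m and y of ring_a in the frame of tray_floor between -0.142 and 0.142 m and z of ring_a in the frame of tray_floor between -0.006 and 0.006 m and angle between each of ring_a, ring_b, flange_a, flange_b, block_a, block_b, piston_a, piston_b's own z axis and vertical below 0.12 rad and linear speed of each of ring_a, ring_b, flange_a, flange_b, block_a, block_b, piston_a, piston_b below 0.03 m/s and contact force between the fingers and ring_a below 0.05 N and x of ring_b in the frame of tray_floor between -0.112 and 0.112 m and y of ring_b in the frame of tray_floor between -0.142 and 0.142 m and z of ring_b in the frame of tray_floor between -0.006 and 0.006 m and contact force between the fingers and ring_b below 0.05 N and x of flange_a in the frame of tray_floor between -0.112 and 0.112 m and y of flange_a in the frame of tray_floor between -0.142 and 0.142 m and z of flange_a in the frame of tray_floor between -0.006 and 0.006 m and contact force between the fingers and flange_a below 0.05 N and x of flange_b in the frame of tray_floor between -0.112 and 0.112 m and y of flange_b in the frame of tray_floor between -0.142 and 0.142 m and z of flange_b in the frame of tray_floor between -0.006 and 0.006 m and contact force between the fingers and flange_b below 0.05 N and x of block_a in the frame of tray_floor between -0.112 and 0.112 m and y of block_a in the frame of tray_floor between -0.142 and 0.142 m and z of block_a in the frame of tray_floor between -0.006 and 0.006 m and contact force between the fingers and block_a below 0.05 N and x of block_b in the frame of tray_floor between -0.112 and 0.112 m and y of block_b in the frame of tray_floor between -0.142 and 0.142 m and z of block_b in the frame of tray_floor between -0.006 and 0.006 m and contact force between the fingers and block_b below 0.05 N and x of piston_a in the frame of tray_floor between -0.112 and 0.112 m and y of piston_a in the frame of tray_floor between -0.142 and 0.142 m and z of piston_a in the frame of tray_floor between -0.006 and 0.006 m and contact force between the fingers and piston_a below 0.05 N and x of piston_b in the frame of tray_floor between -0.112 and 0.112 m and y of piston_b in the frame of tray_floor between -0.142 and 0.142 m and z of piston_b in the frame of tray_floor between -0.006 and 0.006 m and contact force between the fingers and piston_b below 0.05 N), for 0.2 s.
2. the clip bites the tray's front rim, let go (x of clip_mouth in the frame of tray_front_rim between -0.008 and 0.008 m and y of clip_mouth in the frame of tray_front_rim between -0.08 and 0.08 m and z of clip_mouth in the frame of tray_front_rim between -0.032 and 0.003 m and value of joint clip_jaw between 0.02 and 0.3 rad and contact force between clip and tray above 0.5 N and angle between the y axis of clip and the y axis of tray, either way round below 0.35 rad and angle between clip's own z axis and vertical below 0.4 rad and linear speed of clip below 0.03 m/s and contact force between the fingers and clip below 0.05 N), for 0.2 s.
At the end, for the whole second after the job is handed in: Good parts released, at rest on the tray floor (base within 6 mm, tilt < 0.12 rad). Clip released, biting the front wall (opening 0.02-0.3 rad, > 0.5 N): within 80 mm of its middle, 8 mm of its mid-plane, mouth at most 3 mm above rim, square < 0.35 rad, tilt < 0.4 rad. Reject upright on mat (all of step 1 and all of step 2 and x of reject in the frame of mat between -0.15 and 0.15 m and y of reject in the frame of mat between -0.15 and 0.15 m and angle between reject's own z axis and vertical below 0.12 rad); the robot touches nothing.
It fails at once if the red reject is lifted off the mat (height (world z) of reject above 0.025 m).
It fails at once if a bystander (bottle, jar, wrench, brush, marker) is pushed more than 50 mm from its place (distance of any of oil_bottle, wrench, brush, screw_jar, marker from where it was at the start of the episode above 0.05 m).
It fails at once if a part is dropped into the tray (reaches its floor faster than 0.8 m/s) instead of being set down ((linear speed of ring_a above 0.8 m/s and x of ring_a in the frame of tray_floor between -0.115 and 0.115 m and y of ring_a in the frame of tray_floor between -0.145 and 0.145 m and z of ring_a in the frame of tray_floor between 0.002 and 0.025 m) or (linear speed of ring_b above 0.8 m/s and x of ring_b in the frame of tray_floor between -0.115 and 0.115 m and y of ring_b in the frame of tray_floor between -0.145 and 0.145 m and z of ring_b in the frame of tray_floor between 0.002 and 0.025 m) or (linear speed of flange_a above 0.8 m/s and x of flange_a in the frame of tray_floor between -0.115 and 0.115 m and y of flange_a in the frame of tray_floor between -0.145 and 0.145 m and z of flange_a in the frame of tray_floor between 0.002 and 0.025 m) or (linear speed of flange_b above 0.8 m/s and x of flange_b in the frame of tray_floor between -0.115 and 0.115 m and y of flange_b in the frame of tray_floor between -0.145 and 0.145 m and z of flange_b in the frame of tray_floor between 0.002 and 0.025 m) or (linear speed of block_a above 0.8 m/s and x of block_a in the frame of tray_floor between -0.115 and 0.115 m and y of block_a in the frame of tray_floor between -0.145 and 0.145 m and z of block_a in the frame of tray_floor between 0.002 and 0.025 m) or (linear speed of block_b above 0.8 m/s and x of block_b in the frame of tray_floor between -0.115 and 0.115 m and y of block_b in the frame of tray_floor between -0.145 and 0.145 m and z of block_b in the frame of tray_floor between 0.002 and 0.025 m) or (linear speed of piston_a above 0.8 m/s and x of piston_a in the frame of tray_floor between -0.115 and 0.115 m and y of piston_a in the frame of tray_floor between -0.145 and 0.145 m and z of piston_a in the frame of tray_floor between 0.002 and 0.025 m) or (linear speed of piston_b above 0.8 m/s and x of piston_b in the frame of tray_floor between -0.115 and 0.115 m and y of piston_b in the frame of tray_floor between -0.145 and 0.145 m and z of piston_b in the frame of tray_floor between 0.002 and 0.025 m)).
Of ring_a, ring_b, flange_a, flange_b, block_a, block_b, piston_a, piston_b only 5 to 7 are there at a start; the rules pass over those that are not, and their reading is None.
At some moment in a run one of ring_a, ring_b, flange_a, flange_b, block_a, block_b, piston_a, piston_b may be knocked a few centimetres aside while the robot is not near it.
It also fails if it takes over 210 s, if anything falls off the work surface, if the arm or the gripper's body presses on something with over 40 N, if the wrist force passes 120 N, or if a joint passes its speed limit or range.

ROBOT

A 6-joint arm with a two-finger parallel gripper is mounted at the origin on the work surface. World frame = base frame: x ahead of the robot, y to its left, z up, the work surface at z = 0. Lengths are in m, angles in rad, forces in N, time in s.
With the tool pointing down it reaches from about 0.275 to 0.875 m from the base axis. Payload 12.5 kg.
Tool frame: the origin (TCP) lies at the very end of the fingers, on their centre line; the grasp point (between the pads) lies 19 mm behind it; x points along the fingers, y is the direction in which the jaws open and shut, and the axes are right-handed (so a half turn about x gives the same grasp; the last joint's range is limited). The gripper opens to 85 mm and grips with 20 to 120 N. Pads are 22 mm wide; open, the fingers measure 114 mm over their backs; the gripper's body (76 mm by 85 mm) begins 54 mm behind the grasp point. The pads swing forward as they close: fully open they stand 13 mm farther back than shut.
Start: joints at [-0.085, 0.351, 1.652, -0, 1.139, -0.085], TCP at [0.55, 0, 0.231] pointing down, gripper open.
Joint ranges: [-2.75, 2.75], [-0.79, 2.1], [0.01, 2.65], [-1.57, 4.71], [0.07, 3.14], [-2.87, 2.87]. Speed limits (rad/s): [2.22, 2.22, 2.79, 3.14, 3.14, 3.14].

INTERFACE

Orientations are given as a 3x3 rotation matrix whose columns are the frame's x, y, z axes.
In Python, from bench import manip gives the robot as it stands. Calls block until the motion is done:
- manip.move_ptp(position, orientation): joint-space move of the TCP to a pose.
- manip.move_l(position, attitude=None, max_speed=0.15): straight line of the TCP; attitude=None keeps the orientation; max_speed is the mean speed in m/s.
- manip.move_j(angles): joint-space move.
- manip.set_gripper(opening, effort=None): opening from 0.0 (shut) to 1.0 (fully open); effort is the grip in N (None keeps the last); returns when the fingers have stopped.
- manip.dwell(seconds).
- manip.inverse_kinematics(position, orientation): joint angles nearest the present ones, or None.
- manip.grab_frame(name): name is "scene" or "side" or "wrist"; returns (picture, depth): 480x640x3 uint8, red, green, blue; 480x640 float32, m along the optical axis (not along the pixel's ray), 0 where there is no reading.
- manip.get_calibration(name): a dict with "camera_matrix" (3x3 intrinsics, pixels), "R" (3x3) and "t" (3): a world point X has camera coordinates R X + t. Camera axes: x right, y down, z forward; pixel columns grow to the right and rows downward; lengths in m; the calibration is good to about 2 mm. A picture is of the moment at which its call begins: read the wrist's pose just before it. get_calibration takes no time and is no camera call; for the wrist camera it gives the pose at the moment of the call.
A pose or a line that the arm cannot do raises manip.Unreachable and nothing moves.
- manip.sign_off(): hands the job in, once; it reports no verdict.
Trained networks look in the newest picture that a camera, given by its name, has taken for a name from the list of things; names that differ only in an ending like _2 or _b are one class to them, and where a whole thing is asked for, a point or a joint stands for the part that bears it (a point fixed in the world has none). Each returns a list of dicts, best first, with "confidence" (0 to 1); they miss things now and then, are a little off and sometimes report something else, mostly with a low value. They report only what shows in the picture. A call takes as long as a camera call. They do not tell look-alikes from the thing itself.
- manip.look_for(camera, name): "at" ([x, y, z] in m, in world coordinates, good to about 4 mm: the middle of the surface that is visible of it).
Readings, each from a call of its own:
- manip.current_time(): time.
- manip.current_qpos(): joint angles.
- manip.current_joint_vel(): joint speeds.
- manip.current_joint_torque(): joint torques, N m.
- manip.current_ee_pos(): TCP position.
- manip.current_tcp_rot(): TCP orientation.
- manip.current_force(): force on the tool from outside, world axes, zero at the start.
- manip.current_ft_torque(): the same for the moment, N m.
- manip.current_grip_width(): opening from 0.0 (shut) to 1.0 (fully open).
Only numpy, scipy, OpenCV 4.12 (cv2) and the standard library are available. Lean on these libraries where they do the work, as an engineer would, in place of code of your own. Each camera call takes 0.05 s, during which the arm holds its last target. There are 200 camera calls.

## Working session

There is one attempt and no reset: what is moved stays moved. The work goes in short steps, each a Python script; the robot and the scene stay as the last script left them, time stands still between calls to the robot, and variables do not carry over. Pictures are saved under pics/ and viewed, about 12 in all and at most 16, crops included, and the job is handed in when it is done.

```bash
mkdir -p pics; ls
cat > h.py <<'E'
import numpy as np, cv2
from bench import manip as m
def grab(cam,fn=None):
    c=m.get_calibration(cam); p,d=m.grab_frame(cam)
    if fn: cv2.imwrite('pics/'+fn,p[:,:,::-1])
    return p,d,c
def cloud(d,c):
    K=c['camera_matrix'];R=np.array(c['R']);t=np.array(c['t'])
    v,u=np.mgrid[0:480,0:640]
    P=np.stack([(u-K[0][2])/K[0][0]*d,(v-K[1][2])/K[1][1]*d,d],-1)
    return (P-t)@R
def pix(X,c):
    q=np.array(c['camera_matrix'])@(np.array(c['R'])@np.array(X)+np.array(c['t'])); return np.round(q[:2]/q[2],0)
def down(yaw):  # tool x down, tool y (jaw dir) at yaw in world xy
    x=np.array([0,0,-1.]); y=np.array([np.cos(yaw),np.sin(yaw),0]); return np.stack([x,y,np.cross(x,y)],1)
E
python3 - <<'E'
from h import *
p,d,c=grab('scene','s1.png')
for n in ['ring_a','flange_a','block_a','piston_a','reject','mat','tray','rack','clip','oil_bottle','screw_jar','wrench','brush','marker']:
    for r in m.look_for('scene',n): print(n,round(r['confidence'],2),np.round(r['at'],3),pix(r['at'],c))
print(m.current_tcp_rot(),m.current_time())
E
```

```text
pics
ring_a 0.73 [0.614 0.233 0.025] [364. 318.]
ring_a 0.51 [0.539 0.008 0.086] [322. 225.]
flange_a 0.77 [0.449 0.156 0.016] [390. 260.]
flange_a 0.68 [0.39  0.505 0.014] [525. 342.]
flange_a 0.4 [ 0.521 -0.266  0.008] [258. 184.]
block_a 0.6 [0.613 0.153 0.026] [340. 294.]
piston_a 0.71 [ 0.374 -0.001  0.006] [365. 212.]
piston_a 0.64 [0.674 0.518 0.041] [448. 426.]
piston_a 0.63 [0.621 0.311 0.035] [388. 340.]
piston_a 0.62 [0.536 0.157 0.04 ] [365. 274.]
reject 0.69 [0.453 0.236 0.025] [414. 279.]
mat 0.89 [0.536 0.256 0.002] [395. 310.]
mat 0.31 [0.389 0.502 0.015] [525. 341.]
tray 0.66 [ 0.512 -0.265  0.   ] [261. 184.]
tray 0.35 [ 0.535  0.256 -0.002] [395. 311.]
rack 0.64 [0.534 0.014 0.012] [324. 245.]
rack 0.27 [ 0.514 -0.262  0.004] [261. 184.]
rack 0.24 [0.535 0.254 0.002] [395. 309.]
clip 0.8 [0.524 0.005 0.098] [326. 218.]
oil_bottle 0.57 [0.765 0.062 0.09 ] [261. 290.]
oil_bottle 0.51 [ 0.766 -0.038  0.06 ] [234. 271.]
screw_jar 0.56 [ 0.762 -0.038  0.059] [235. 270.]
wrench 0.74 [0.375 0.    0.01 ] [366. 211.]
wrench 0.55 [0.532 0.012 0.011] [324. 244.]
wrench 0.35 [0.39  0.506 0.016] [526. 342.]
wrench 0.26 [ 0.764 -0.039  0.06 ] [235. 270.]
brush 0.95 [0.389 0.506 0.016] [526. 342.]
brush 0.42 [ 0.373 -0.003  0.006] [365. 211.]
brush 0.35 [0.524 0.006 0.099] [326. 218.]
marker 0.73 [ 0.424 -0.484  0.012] [238. 128.]
[[ 3.06561524e-05  9.99999999e-01 -3.22409526e-05]
 [ 1.06535671e-05 -3.22412792e-05 -9.99999999e-01]
 [-9.99999999e-01  3.06558089e-05 -1.06545555e-05]] 0.75
```

View pics/s1.png

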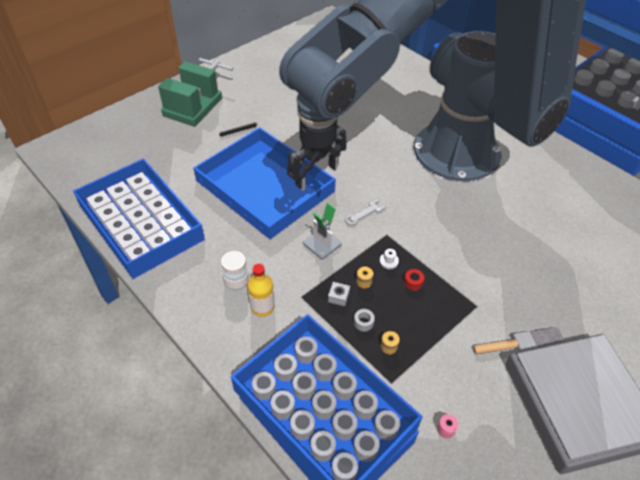

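Scene: the mat holds a ring (364,318), flange (390,258), block (340,294), pistons (365,276) and (390,342), and the red reject (415,279). Look-alikes are the pink piston (448,426), off the mat, and the rings and blocks in the two other trays, around (330,410) and (135,215). The empty order tray is at (262,182) and the clip is on its rack at (325,220). Next, a close look from the wrist.

Run:
```python
from h import *
m.move_ptp([0.50,0.25,0.42],down(0))
p,d,c=grab('wrist','w1.png'); W=cloud(d,c); np.savez('w1.npz',p=p,W=W,d=d)
print(np.array(c['R']),(-np.array(c['R']).T@np.array(c['t'])))
for n in ['ring_a','flange_a','block_a','piston_a','reject','mat']:
    for r in m.look_for('wrist',n): print(n,round(r['confidence'],2),np.round(r['at'],3),pix(r['at'],c))
# blobs above mat
def blobs(W,d,lo,hi,box,amin=60):
    x,y,z=W[...,0],W[...,1],W[...,2]
    M=((d>0)&(z>lo)&(z<hi)&(x>box[0])&(x<box[1])&(y>box[2])&(y<box[3])).astype('uint8')
    n,L,S,C=cv2.connectedComponentsWithStats(M)
    for i in range(1,n):
        if S[i,4]<amin: continue
        k=L==i;zt=np.percentile(z[k],95);kt=k&(z>zt-.004)
        P=W[kt][:,:2].astype('float32'); rc=cv2.minAreaRect((P*1000)); 
        print('blob',C[i].round(),'ztop',zt.round(4),'rect c',np.round(rc[0],1),np.round(rc[1],1),round(rc[2],1))
blobs(W,d,.012,.06,(.36,.72,.09,.42))
print(m.current_time())
m.move_ptp([0.52,-0.2,0.42],down(0))
p,d,c=grab('wrist','w2.png'); W=cloud(d,c); np.savez('w2.npz',p=p,W=W,d=d)
z=W[...,2]; P=W[(d>0)&(abs(z-.05)<.005)&(W[...,1]<-.05)][:,:2]; print(len(P), P.min(0),P.max(0),cv2.minAreaRect((P*1000).astype('float32')))
for n in ['clip','rack','tray']:
    for r in m.look_for('wrist',n): print(n,round(r['confidence'],2),np.round(r['at'],3),pix(r['at'],c))
print(m.current_time())
a,b=cv2.imread('pics/w1.png'),cv2.imread('pics/w2.png')
cv2.imwrite('pics/w12.png',cv2.resize(np.vstack([a,b]),(440,600)) if 0 else cv2.resize(np.hstack([a,b]),(800,300)))
```

```text
[[ 9.99999779e-01 -3.47714205e-04 -5.67286896e-04]
 [-1.75828793e-04 -9.60375795e-01  2.78708275e-01]
 [-6.41719429e-04 -2.78708113e-01 -9.60375643e-01]] [0.50044717 0.32055283 0.56199484]
ring_a 0.93 [0.615 0.238 0.023] [390. 194.]
flange_a 0.65 [0.444 0.154 0.012] [284. 243.]
block_a 0.62 [0.528 0.156 0.038] [334. 246.]
block_a 0.57 [0.603 0.15  0.03 ] [380. 249.]
piston_a 0.67 [0.529 0.01  0.105] [336. 350.]
piston_a 0.57 [0.656 0.496 0.018] [429.   8.]
piston_a 0.56 [0.529 0.159 0.04 ] [335. 245.]
piston_a 0.27 [0.612 0.238 0.023] [388. 194.]
reject 0.75 [0.445 0.237 0.026] [282. 195.]
mat 0.56 [0.523 0.256 0.001] [331. 181.]
blob [393. 145.] ztop 0.041 rect c [614.5 313.1] [34.2 34.5] 89.9
blob [283. 197.] ztop 0.0292 rect c [446.7 233.2] [43.  41.3] 86.8
blob [388. 197.] ztop 0.029 rect c [612.7 233.9] [43.2 41.6] 1.3
blob [284. 246.] ztop 0.0391 rect c [444.7 151.8] [24.4 24.2] 42.7
blob [337. 245.] ztop 0.041 rect c [533.1 155.3] [33.8 34. ] 0.5
blob [382. 249.] ztop 0.0312 rect c [607.2 146.4] [39.8 40.3] 32.5
2.3083
4098 [ 0.08632189 -0.50885112] [ 0.93700153 -0.05009516] ((513.1629638671875, -219.82855224609375), (414.7415466308594, 901.7897338867188), 79.02423095703125)
clip 0.59 [0.53  0.001 0.105] [325.  27.]
rack 0.83 [ 0.526 -0.006  0.014] [321.  53.]
tray 0.92 [ 0.507 -0.241  0.006] [309. 211.]
tray 0.18 [ 0.526 -0.011  0.014] [320.  57.]
4.1583
```

View pics/w12.png

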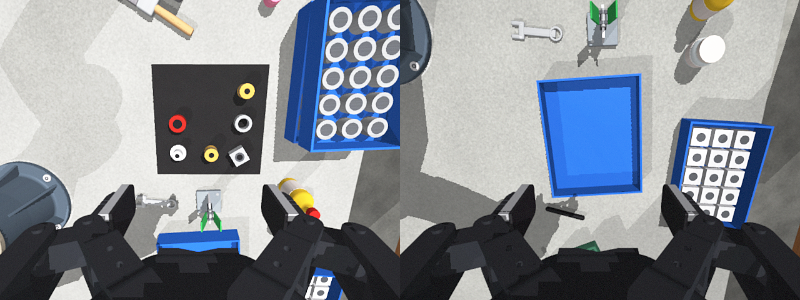

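The wrist view (left) shows the mat with exactly five good parts and the red reject at (178,124). The right view shows the empty tray and the clip straddling its plate. I'll fit the tray offline, then move.

Run:
```python
import numpy as np,cv2
f=np.load('w2.npz');W=f['W'];d=f['d'];p=f['p'].astype(int)
x,y,z=np.moveaxis(W,-1,0)
box=(d>0)&(x>.34)&(x<.72)&(y>-.46)&(y<-.07)
for nm,M in (('rim',box&(abs(z-.051)<.006)),('floor',box&(abs(z-.006)<.006)&(p[...,2]>p[...,0]+60))):
    P=(W[M][:,:2]*1000).astype('float32'); print(nm,len(P),z[M].mean(),P.min(0),P.max(0),cv2.minAreaRect(P))
    if nm=='rim':
        # front wall line: for y bins take points in lower-x half
        for s in (-1,1):
            Q=P[(np.sign(P[:,0]-507)==s)&(abs(P[:,1]+240)<110)]; print(s,len(Q),np.polyfit(Q[:,1]+240,Q[:,0],1),Q[:,0].std())
g=(p[...,1]>p[...,0]+50)&(p[...,1]>p[...,2]+30)&(d>0)&(abs(x-.53)<.1)&(y>-.06)
for s in np.unique((z[g]//.012)): 
    k=g&(z//.012==s); print(s*.012,k.sum(),W[k].min(0).round(3),W[k].max(0).round(3))
```

```text
rim 2712 0.04986008238791134 [ 377.41034 -409.48666] [635.60614  -96.057495] ((507.444091796875, -253.21014404296875), (240.52072143554688, 300.94134521484375), 3.831209421157837)
-1 587 [-6.64124920e-02  3.89392395e+02] 4.5074687
1 553 [-6.70859753e-02  6.23928946e+02] 4.5510488
floor 24204 0.005383437604073052 [ 383.09637 -438.10748] [648.6857  -94.56902] ((507.7914123535156, -266.81463623046875), (263.23358154296875, 327.61962890625), 3.8415770530700684)
0.0 2 [0.549 0.016 0.01 ] [0.563 0.026 0.012]
0.012 1 [0.558 0.022 0.014] [0.558 0.022 0.014]
0.084 74 [ 0.518 -0.008  0.086] [0.542 0.019 0.096]
0.096 177 [ 0.515 -0.008  0.096] [0.547 0.019 0.108]
0.108 203 [ 0.51  -0.008  0.108] [0.552 0.018 0.12 ]
0.12 349 [ 0.506 -0.008  0.12 ] [0.554 0.02  0.132]
0.132 7 [ 0.507 -0.006  0.132] [0.553 0.016 0.133]
```

```bash
cat >> h.py <<'E'
TC=np.array([.5074,-.2532]);TY=.067
RT=np.array([[np.cos(TY),-np.sin(TY)],[np.sin(TY),np.cos(TY)]])
def tray(x,y): return TC+RT@np.array([x,y])
def mat_parts():
    m.move_ptp([0.50,0.25,0.42],down(0)); p,d,c=grab('wrist'); W=cloud(d,c)
    x,y,z=np.moveaxis(W,-1,0); out=[]
    M=((d>0)&(z>.012)&(z<.06)&(x>.36)&(x<.72)&(y>.09)&(y<.42)).astype('uint8')
    n,L,S,C=cv2.connectedComponentsWithStats(M)
    for i in range(1,n):
        if S[i,4]<60: continue
        k=L==i; zt=np.percentile(z[k],95); kt=k&(z>zt-.004)
        (cx,cy),(w,h),a=cv2.minAreaRect((W[kt][:,:2]*1000).astype('float32'))
        col=np.median(p[k].astype(int),0); s=(w+h)/2
        n_='reject' if col[0]>col[1]+60 and col[0]>col[2]+60 and zt<.034 else 'flange' if s<29 else 'piston' if zt>.036 else 'block' if zt>.0302 else 'ring'
        out.append((n_,cx/1000,cy/1000,np.radians(a)))
    return out
def pick_place(name,yaw,near,spot,zt,w,pl):
    """w: part width m"""
    ps=mat_parts(); print([(q[0],round(q[1],3),round(q[2],3),round(np.degrees(q[3]))) for q in ps])
    q=min((q for q in ps if q[0]==name),key=lambda q:np.hypot(q[1]-near[0],q[2]-near[1]))
    if yaw is None: yaw=q[3] if q[3]<np.pi/4 else q[3]-np.pi/2
    op=min(1,(w+.020)/.085); rl=(w+.012)/.085
    m.set_gripper(op)
    m.move_ptp([q[1],q[2],.14],down(yaw)); m.move_l([q[1],q[2],zt],max_speed=.1)
    m.set_gripper(0,40); m.dwell(.2); g=m.current_grip_width()*.085
    print('grip',round(g,4),'want',w)
    m.move_l([q[1],q[2],.2]); g2=m.current_grip_width()*.085
    if abs(g2-w)>.005: print('LOST?',g2); return False
    t=tray(*spot); R=down(TY+pl)
    m.move_ptp([t[0],t[1],.2],R)
    m.move_l([t[0],t[1],.09]); m.move_l([t[0],t[1],zt+.0028],max_speed=.05); m.dwell(.2)
    m.set_gripper(rl); m.dwell(.2); m.move_l([t[0],t[1],.2])
    print(name,'placed',np.round(t,3),'t',m.current_time(),'F',np.round(m.current_force(),1)); return True
E
python3 - <<'E'
from h import *
pick_place('piston',np.pi/2,(.533,.155),(70,-85)[0:0] or (.07,-.085),.010,.036,np.pi/2)
print(m.current_qpos())
p,d,c=grab('side','side1.png')
m.move_ptp([0.52,-0.2,0.42],down(0)); grab('wrist','w3.png')
a,b=cv2.imread('pics/side1.png'),cv2.imread('pics/w3.png'); cv2.imwrite('pics/v3.png',cv2.resize(np.hstack([a,b]),(800,300)))
E
```

```text
[('piston', 0.614, 0.313, 0), ('reject', 0.446, 0.233, 73), ('ring', 0.613, 0.234, 1), ('piston', 0.532, 0.155, 1), ('block', 0.607, 0.147, 32), ('flange', 0.445, 0.152, 62)]
grip 0.0349 want 0.036
piston placed [ 0.583 -0.333] t 17.625 F [-0.2 -1.2 -0.1]
[-5.88779354e-01  6.03116921e-01  1.33746982e+00  1.19676586e-05
  1.20273365e+00 -2.22655114e+00]
```

View pics/v3.png

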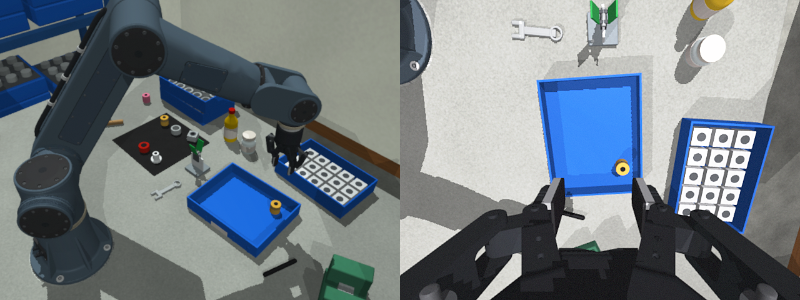

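The piston stands upright in the tray at about (622,169) in the right view, and nothing else has moved. On to the rest.

Run:
```python
from h import *
h=np.pi/2
ok=pick_place('block',None,(.607,.147),(.07,.0),.007,.040,h) \
and pick_place('flange',0,(.445,.152),(.07,.085),.016,.026,h) \
and pick_place('ring',0,(.613,.234),(-.01,-.085),.007,.044,h) \
and pick_place('piston',0,(.614,.313),(-.01,.0),.010,.036,h)
print(ok)
if ok:
    print(mat_parts())
    m.move_ptp([0.52,-0.2,0.42],down(0)); p,d,c=grab('wrist','w4.png'); W=cloud(d,c)
    x,y,z=np.moveaxis(W,-1,0); 
    T=(W[...,:2]-TC)@RT; M=((d>0)&(z>.02)&(z<.06)&(abs(T[...,0])<.11)&(abs(T[...,1])<.138)).astype('uint8')
    n,L,S,C=cv2.connectedComponentsWithStats(M)
    for i in range(1,n):
        if S[i,4]>40: print(T[L==i].mean(0).round(3),np.percentile(z[L==i],95).round(3),S[i,4])
else: p,d,c=grab('side','w4.png')
```

```text
[('piston', 0.614, 0.313, 1), ('reject', 0.446, 0.233, 71), ('ring', 0.613, 0.234, 90), ('block', 0.638, 0.153, 30), ('flange', 0.445, 0.152, 64)]
grip 0.039 want 0.04
block placed [ 0.577 -0.249] t 32.225 F [ 0.3 -0.6 -0.1]
[('piston', 0.614, 0.313, 0), ('ring', 0.613, 0.234, 63), ('reject', 0.446, 0.233, 89), ('flange', 0.445, 0.152, 79)]
grip 0.0244 want 0.026
flange placed [ 0.572 -0.164] t 45.5083 F [ 0.9 -0.7  0.3]
[('piston', 0.615, 0.313, 4), ('reject', 0.447, 0.233, 44), ('ring', 0.613, 0.234, 38)]
grip 0.0428 want 0.044
ring placed [ 0.503 -0.339] t 59.5333 F [-0.1 -0.3 -0.6]
[('piston', 0.614, 0.313, 0), ('reject', 0.447, 0.233, 55)]
grip 0.0348 want 0.036
piston placed [ 0.497 -0.254] t 73.5333 F [ 0.4 -0.2 -0.1]
True
[('reject', 0.4464508056640625, 0.23338763427734374, np.float64(0.9342407054043501))]
[0.071 0.087] 0.041 249
[0.071 0.003] 0.033 655
[-0.008  0.003] 0.043 446
[-0.008 -0.082] 0.031 363
[ 0.07 -0.08] 0.043 433
```

View pics/w4.png

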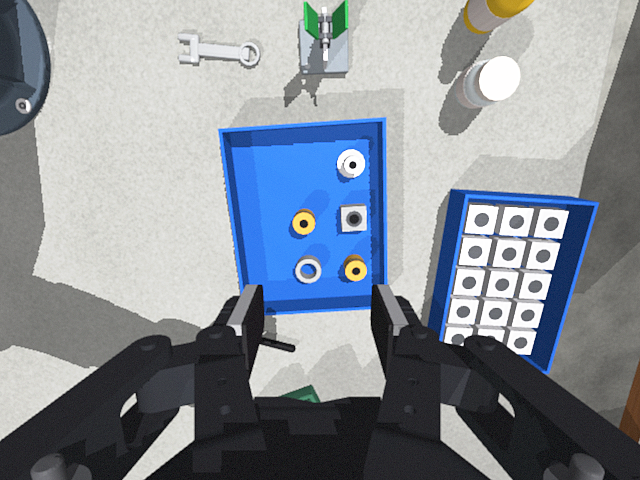

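All five good parts stand in the tray: flange (351,163), block (354,218), pistons (303,223) and (355,270), ring (308,269). The block had been knocked 3 cm aside, and the fresh look before its grasp caught that. Only the reject remains on the mat. Now a closer look at the clip.

Run:
```python
from h import *
m.set_gripper(1.0)
m.move_ptp([0.53,0.03,0.30],down(0))
p,d,c=grab('wrist','w5.png'); W=cloud(d,c);p=p.astype(int)
x,y,z=np.moveaxis(W,-1,0)
g=(p[...,1]>p[...,0]+40)&(p[...,1]>p[...,2]+25)&(d>0)&(abs(x-.53)<.06)&(abs(y)<.06)&(z>.08)
for s in range(7,12):
    k=g&(z//.012==s)
    if k.sum()>5: print(round(s*.012,3),k.sum(),W[k].min(0).round(4),W[k].max(0).round(4))
k=g&(z>.115)
print(cv2.minAreaRect((W[k][:,:2]*1000).astype('float32')))
for nm,kk in (('lo',k&(x<.53)),('hi',k&(x>.53))):
    Q=W[kk]; print(nm,Q.mean(0).round(4),np.polyfit(Q[:,1],Q[:,0],1).round(3),cv2.minAreaRect((Q[:,:2]*1000).astype('float32')))
a=(d>0)&(abs(x-.53)<.06)&(abs(y)<.06)&(z>.06)&(z<.076)&~g
print('plate',a.sum(),W[a].min(0),W[a].max(0),cv2.minAreaRect((W[a][:,:2]*1000).astype('float32')))
a=(d>0)&(abs(x-.53)<.06)&(abs(y)<.06)&(abs(z-.013)<.004)
print('base',a.sum(),cv2.minAreaRect((W[a][:,:2]*1000).astype('float32')))
```

```text
0.084 79 [ 0.5175 -0.007   0.0858] [0.5405 0.021  0.0959]
0.096 212 [ 0.5138 -0.0073  0.0961] [0.5443 0.0212 0.108 ]
0.108 236 [ 0.5105 -0.008   0.1081] [0.548  0.0214 0.1199]
0.12 417 [ 0.5051 -0.0076  0.12  ] [0.5543 0.0215 0.1319]
((529.6671142578125, 6.6619768142700195), (48.859954833984375, 28.017690658569336), 2.2183473110198975)
lo [0.5095 0.0064 0.1255] [-0.031  0.51 ] ((509.3780212402344, 5.879326820373535), (8.261569023132324, 28.015907287597656), 2.138062000274658)
hi [0.5498 0.0082 0.126 ] [-0.052  0.55 ] ((549.803955078125, 7.748805999755859), (8.546133995056152, 27.32147789001465), 3.1376237869262695)
plate 112 [ 0.52319667 -0.02601038  0.06177327] [0.53453858 0.03353452 0.07338424] ((530.8941650390625, 3.9771652221679688), (11.242029190063477, 59.596927642822266), 6.95217752456665)
base 1597 ((529.5023803710938, 4.234416961669922), (69.8916015625, 69.46878051757812), 2.5206542015075684)
```

View pics/w5.png

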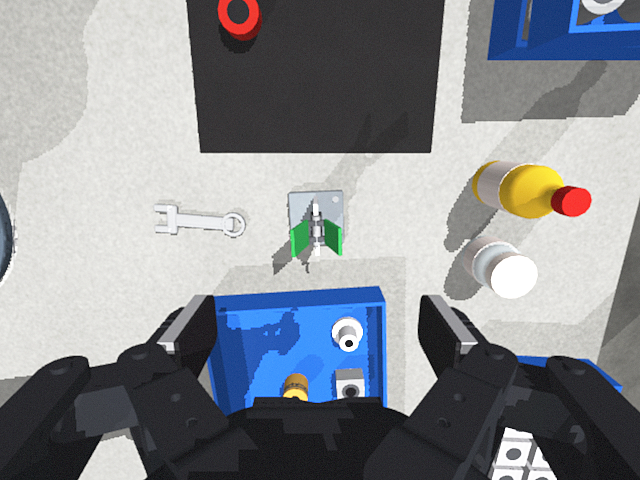

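The clip is at (317,235) in the image, so its centre is at (0.530, 0.0065), yaw about 0.044, astride the plate. Next: squeeze it and lift.

Run:
```python
from h import *
R=down(.044); X=[.5297,.0065]
m.move_ptp([*X,.17],R); m.move_l([*X,.091],max_speed=.08)
m.set_gripper(0,25); m.dwell(.4); print('w',m.current_grip_width()*85,m.current_force().round(1) if hasattr(m.current_force(),'round') else m.current_force())
m.move_l([*X,.20],max_speed=.08); print('w',m.current_grip_width()*85)
t=tray(-.1175,0); m.move_ptp([t[0],t[1],.20],down(TY)); m.dwell(.2)
print(t,m.current_ee_pos(),m.current_grip_width()*85,m.current_time())
p,d,c=grab('side'); u=pix([t[0],t[1],.15],c).astype(int); print(u)
q=p[max(0,u[1]-110):u[1]+130,max(0,u[0]-160):u[0]+160]; cv2.imwrite('pics/s6.png',cv2.resize(q[:,:,::-1],None,fx=2,fy=2))
```

```text
w 18.594618246166966 [ 0.3  0.4 -0.9]
w 18.509867424474937
[ 0.39016363 -0.26106661] [ 0.39072113 -0.26042777  0.19994927] 18.447988330218877 84.6333
[352 318]
```

View pics/s6.png

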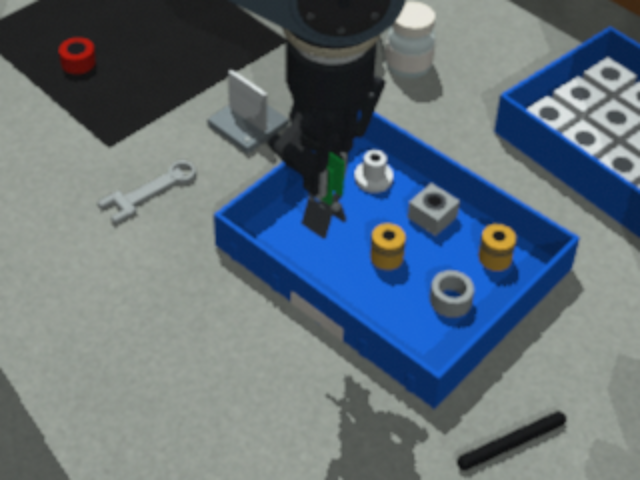

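The clip is in the gripper at (330,190), squeezed open and upright. The tray's ticket at (318,312) confirms which wall is the front, and the parts stand as placed. Lowering and releasing.

Run:
```python
from h import *
t=tray(-.1175,0)
m.move_l([*t,.11]); m.move_l([*t,.070],max_speed=.04); m.dwell(.2); print(m.current_force(),m.current_grip_width()*85)
m.set_gripper(.75); m.dwell(.4); print(m.current_force())
m.move_l([*t,.20],max_speed=.08)
m.move_ptp([.42,-.20,.36],down(TY))
p,d,c=grab('wrist'); W=cloud(d,c); q=p.astype(int)
x,y,z=np.moveaxis(W,-1,0)
g=(q[...,1]>q[...,0]+40)&(q[...,1]>q[...,2]+25)&(d>0)&(z>.05)&(z<.14)&(x<.5)
T=(W[...,:2]-t)@RT; print('clip in rim frame',g.sum(),T[g].min(0),T[g].max(0),z[g].min(),z[g].max())
k=g&(z>.095); print(cv2.minAreaRect((T[k]*1000).astype('float32')))
p2,_,c2=grab('side'); u=pix([*t,.08],c2).astype(int)
a=cv2.resize(p2[u[1]-110:u[1]+130,u[0]-110:u[0]+210],(533,400)); b=cv2.resize(p,(533,400))
cv2.imwrite('pics/v7.png',cv2.resize(np.hstack([a,b]),(800,300))[:,:,::-1]); print(m.current_time())
```

```text
[-0.58455368  0.13392455 -0.67575471] 18.551018287301307
[ 0.04798412 -0.36455282  0.07765705]
clip in rim frame 578 [-0.02411524 -0.01384659] [0.02388366 0.01447262] 0.06483416759908173 0.11113313051128966
((-0.11385536193847656, 0.5417137145996094), (27.45127296447754, 47.893428802490234), 89.77050018310547)
90.2917
```

View pics/v7.png

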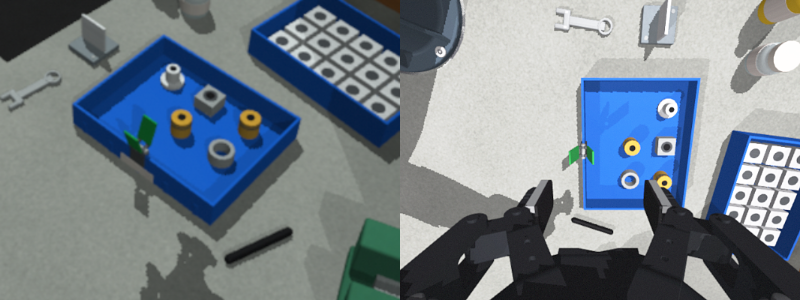

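The clip sits on the front rim (left view (140,140), right view (583,153)) and all five parts are upright in the tray. Its handles are centred within 1 mm, square to the wall, with the top at 0.111 m. That puts the hinge about 13 mm above the rim. Handing in.

```bash
python3 -c "
from h import *
m.dwell(.3); print(m.sign_off())"
```

```text
the job is handed in; nothing more can be done
None
```

The order is packed and handed in, at about 90 s on the robot's clock. All five good parts on the mat (one ring, one flange, one block, two pistons) stand in the tray, and the green clip is on its front rim. The hand-in gave no verdict.

- **Parts:** The last pictures show all five upright and apart on the tray floor. Measured positions were within about 5 mm of the planned spots, and top heights were within 2–4 mm of nominal. The block was knocked 3 cm aside during the run. I found it again before grasping it.
- **Clip:** It stands by itself on the front rim, within 1 mm of the wall's middle and mid-plane. It is square to the wall to under 1°, with the hinge about 13 mm above the rim. I could not read the bite force; that it is biting is judged from the pose and the spread of the handles.
- **Rest of the scene:** The reject was not touched and was still in place on the mat at the last mat check, before the clip was moved. I saw no sign of any bystander being moved; the last pictures show the wrench and marker, but not the brush.

No check failed.

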